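Stand the tipped pistons back up in the rack

TASK

Two of the four pistons in the rack have tipped over onto the guard bar. Stand both of them upright on their crowns again, each centred on the round pad of an empty bay, in line with the two that still stand. Set them down gently and leave the standing ones as they are.

Things in the scene. Friction and masses are not known exactly. Their poses are not given: they have to be found in the camera images.
- rack: Fixed grey rack, 380 mm long (y) x 104 mm deep (x), four bays in a row along y. Origin: centre of its underside on the table; +x: its rear (the robot's left); z up. A fixed steel guard bar, 10 mm thick, runs along the front (-x), axis at x = -46, z = 104 mm, on an upright at each end.
- bay_1: One of four like fixed bays (their order varies), 86 mm apart: pale wooden block 90 mm deep (x), 85 mm wide (y), with a black round pad 74 mm across where a piston stands. Origin: on the table under the pad's centre; pad surface at z = 15 mm. Lips at the front and rear edges rise 6 mm above the pad (inner faces at x = -41 and +41 mm); no walls between bays.
- bay_2: One of four like fixed bays (their order varies), 86 mm apart: pale wooden block 90 mm deep (x), 85 mm wide (y), with a black round pad 74 mm across where a piston stands. Origin: on the table under the pad's centre; pad surface at z = 15 mm. Lips at the front and rear edges rise 6 mm above the pad (inner faces at x = -41 and +41 mm); no walls between bays.
- bay_3: One of four like fixed bays (their order varies), 86 mm apart: pale wooden block 90 mm deep (x), 85 mm wide (y), with a black round pad 74 mm across where a piston stands. Origin: on the table under the pad's centre; pad surface at z = 15 mm. Lips at the front and rear edges rise 6 mm above the pad (inner faces at x = -41 and +41 mm); no walls between bays.
- bay_4: One of four like fixed bays (their order varies), 86 mm apart: pale wooden block 90 mm deep (x), 85 mm wide (y), with a black round pad 74 mm across where a piston stands. Origin: on the table under the pad's centre; pad surface at z = 15 mm. Lips at the front and rear edges rise 6 mm above the pad (inner faces at x = -41 and +41 mm); no walls between bays.
- tipped_a: Aluminium piston (66 mm across, 51 mm long) with rod, 148 mm in all, 0.36 kg. Body y: long axis, crown to big end, at body x = 0, z = 33 mm (crown face y = -84, big-end tip y = 64). Big end: last 42 mm, 18 mm thick in x, 62 mm wide in z; a thin oil dipper sticks out 20 mm past it. Starts tipped 47 degrees to the rack's front, crown over the rear lip, last 38 mm free beyond the bar.
- tipped_b: Aluminium piston (66 mm across, 51 mm long) with rod, 148 mm in all, 0.36 kg. Body y: long axis, crown to big end, at body x = 0, z = 33 mm (crown face y = -84, big-end tip y = 64). Big end: last 42 mm, 18 mm thick in x, 62 mm wide in z; a thin oil dipper sticks out 20 mm past it. Starts tipped 47 degrees to the rack's front, crown over the rear lip, last 38 mm free beyond the bar.
- standing_a: Aluminium piston (66 mm across, 51 mm long) with rod, 148 mm in all, 0.36 kg. Body y: long axis, crown to big end, at body x = 0, z = 33 mm (crown face y = -84, big-end tip y = 64). Big end: last 42 mm, 18 mm thick in x, 62 mm wide in z; a thin oil dipper sticks out 20 mm past it. Stands on its crown, rod up, in its bay.
- standing_b: Aluminium piston (66 mm across, 51 mm long) with rod, 148 mm in all, 0.36 kg. Body y: long axis, crown to big end, at body x = 0, z = 33 mm (crown face y = -84, big-end tip y = 64). Big end: last 42 mm, 18 mm thick in x, 62 mm wide in z; a thin oil dipper sticks out 20 mm past it. Stands on its crown, rod up, in its bay.
- tipped_a_crown (a point): Centre of the flat crown face of tipped_a (the face it stands on), on the long axis.
- tipped_b_crown (a point): Centre of the flat crown face of tipped_b (the face it stands on), on the long axis.
- standing_a_crown (a point): Centre of the flat crown face of standing_a (the face it stands on), on the long axis.
- standing_b_crown (a point): Centre of the flat crown face of standing_b (the face it stands on), on the long axis.
- tipped_a_top (a point): Tip of the big end of tipped_a, on the long axis, 148 mm from the crown face.
- tipped_b_top (a point): Tip of the big end of tipped_b, on the long axis, 148 mm from the crown face.
Things that resemble listed ones, but are neither listed nor needed, are in the scene too. What is shaped like the tipped_b but red is not meant.

How it is judged:
By the outcome, as a careful person would: the job done as asked, in the order asked, and still so for the second after the job is handed in, with the robot touching nothing.
It also fails if it takes over 58 s, if anything falls off the work surface, if the arm or the gripper's body presses on something with over 40 N, if the wrist force passes 120 N, or if a joint passes its speed limit or range.

ROBOT

A 7-joint arm with a two-finger parallel gripper is mounted at the origin on a cart in front of the work surface, level with it; the furniture and walls round the work are solid. World frame = base frame: x ahead of the robot, y to its left, z up, the work surface at z = 0. Lengths are in mm, angles in degrees, forces in N, time in s.
With the tool pointing down it reaches from about 425 to 875 mm from the base axis. Payload 8.4 kg.
Tool frame: the origin (TCP) lies midway between the tips of the shut fingers; the grasp point (between the pads) lies 19 mm behind it; z points along the fingers, y is the line along which they close (so a half turn about z gives the same grasp; the last joint's range is limited). The gripper opens to 87 mm and grips with 3 to 60 N. Pads are 19 mm wide; open, the fingers measure 117 mm over their backs; the gripper's body (75 mm by 190 mm) begins 51 mm behind the grasp point.
Start: joints at [61.868, 19.091, 2.286, 83.961, -0.768, 76.965, -3.352], TCP at [248.18, -600.725, 222.546] pointing down, gripper open.
Joint ranges: [-147.57, 147.57], [-21.85, 119.76], [-74.77, 79.35], [14.55, 137.4], [-85.83, 265.84], [4.83, 119.75], [-152.11, 152.11]. Speed limits (degrees/s): [127.2, 127.2, 159.86, 159.86, 180, 180, 180].

INTERFACE

Orientations are given as [roll, pitch, yaw] about the fixed x, y, z axes, in that order (R = Rz(yaw) Ry(pitch) Rx(roll)).
In Python, from bench import r, optics gives the robot as it stands.
- The arm moves only by the shell command python3 -m inch 'ROWS' [FORCE]. ROWS is JSON, a list of rows, each a list of 7 numbers: the closure, from 0 (fully open) to 1 (shut), then the shift along the world's x, y, z each as a share of 0.3 m, from -1 to 1, then the turn, a rotation vector about the world's x, y, z each as a share of 90 degrees, from -1 to 1. In form: [[grip, dx, dy, dz, rx, ry, rz], ...]. A call has 1 to 10 rows; each row shifts and turns the commanded pose from where the row before left it; what a row does not reach is not made up. A row lasts 1/12 s, in which the tool goes at most 41.7 mm and 7.16 degrees, less where a joint would pass 70% of its speed; a pose out of reach is approached as far as the arm can. A call with a number of a shift or a turn outside -1 to 1 is refused whole. A call with a gripper value outside its range is refused whole. The fingers move at their own pace and stop on an object; FORCE is the grip in N (left out, the last holds). Time passes only in rows, so rows that do not move let the fingers close. It gives the time, the measured TCP pose, the force, the opening and the grip force at its end, in the units of the state.
- r.state(): the state, without advancing time (a new reading comes with each control period).
- optics.read_camera(name): name is "scene" or "top" or "wrist"; returns a dict with "frame" (480x640x3 uint8, blue, green, red), "depth" (480x640 float32, mm along the optical axis (not along the pixel's ray), 0 where there is no reading), "camera_matrix" (3x3 intrinsics, pixels), "extrinsics" (4x4, takes a point from world to camera coordinates). Camera axes: x right, y up, looking along -z (the intrinsics and any distortion apply to the point x, -y, -z); pixel columns grow to the right and rows downward; lengths in mm; the calibration is good to about 2 mm. A picture is of the moment at which its call begins.
- r.sign_off(): hands the job in; it is judged then, once.
Trained networks look in a picture, given as the dict that the camera call returned (one of the last four; its "shot" number tells which), for a name from the list of things; names that differ only in an ending like _2 or _b are one class to them, and where a whole thing is asked for, a point or a joint stands for the part that bears it (a point fixed in the world has none). Each returns a list of dicts, best first, with "confidence" (0 to 1); they miss things now and then, are a little off and sometimes report something else, mostly with a low value. They report only what shows in the picture. A call takes as long as a camera call. They do not tell look-alikes from the thing itself.
- optics.look_for(picture, target): "extent" ([centre column, centre row, width, height] in pixels, round what is visible of it).
- optics.silhouettes(picture, target): "region" (480x640 bool, what is visible of it) and "extent" ([centre column, centre row, width, height] in pixels, round what is visible of it).
- optics.spot_point(picture, target): "point" ([column, row] in pixels: a listed point, or the origin of a listed thing).
The state is a dict: "t": time; "qpos": joint angles; "joint_velocities": joint speeds; "effort": joint torques, N m; "tcp_pos": TCP position; "tool_rot": TCP orientation; "ft_force": force on the tool from outside, world axes, zero at the start; "ft_torque": the same for the moment, N m; "grip_width": opening from 0.0 (shut) to 1.0 (fully open); "gripper_force": force on a finger pad.
Only numpy, scipy, OpenCV 4.12 (cv2) and the standard library are available. Lean on these libraries where they do the work, as an engineer would, in place of code of your own. Each camera call takes 0.05 s, during which the arm holds its last target. There are 200 camera calls.

## Working session

There is one attempt and no reset: what is moved stays moved. The work goes in short steps, Python scripts to look and compute and a shell command to move; the robot and the scene stay as the last step left them, time stands still between calls to the robot, and variables do not carry over. Pictures are saved under pics/ and viewed, at most 10 in all, crops included, and the job is handed in when it is done.

```bash
ls; mkdir -p pics
cat > h.py <<'E'
import numpy as np, cv2
from bench import r, optics
def w(p,u,v,d=None):
    if d is None:
        d=p['depth'][int(v),int(u)]
    K=p['camera_matrix']; E=p['extrinsics']
    c=np.array([(u-K[0,2])*d/K[0,0],-(v-K[1,2])*d/K[1,1],-d,1])
    return (np.linalg.inv(E)@c)[:3]
def cloud(p):
    d=p['depth'];v,u=np.mgrid[:480,:640];K=p['camera_matrix']
    c=np.stack([(u-K[0,2])*d/K[0,0],-(v-K[1,2])*d/K[1,1],-d,np.ones_like(d)],-1)
    return (c@np.linalg.inv(p['extrinsics']).T)[...,:3]
E
python3 - <<'E'
from h import *
np.set_printoptions(precision=1,suppress=True)
for n in("scene","top"):
    p=optics.read_camera(n); cv2.imwrite(f'pics/{n}0.png',p['frame'])
    np.savez(f'{n}0.npz',**{k:p[k] for k in('frame','depth','camera_matrix','extrinsics')})
    for t in('rack','bay_1','tipped_a','tipped_a_crown','tipped_a_top','standing_a_crown'):
        for o in optics.spot_point(p,t): print(n,t,round(o['confidence'],2),np.round(o['point']),w(p,*o['point']))
    for o in optics.look_for(p,'tipped_a'): print(n,'box',o['confidence'],np.round(o['extent']))
print(r.state())
E
```

```text
pics
scene rack 0.79 [313. 315.] [551.8  20.2  14.4]
scene rack 0.26 [253. 270.] [686.    2.6  57.7]
scene bay_1 0.96 [365. 341.] [431.1  71.4  28.8]
scene bay_1 0.95 [274. 285.] [670.1 -38.7  15.2]
scene bay_1 0.68 [330. 320.] [519.2  20.2  14.2]
scene bay_1 0.64 [295. 302.] [602.5  -4.4  13.9]
scene tipped_a 0.7 [292. 243.] [112.7 762.1 502.4]
scene tipped_a 0.62 [352. 274.] [ 581.8 -183.6   -1.1]
scene tipped_a 0.56 [282. 234.] [675.8 -76.9 102.5]
scene tipped_a_top 0.84 [297. 209.] [ 662.6 -109.2  142.8]
scene standing_a_crown 0.93 [366. 336.] [430.3  70.3  37.8]
scene standing_a_crown 0.63 [312. 256.] [ 699.2 -225.1   -3.7]
scene standing_a_crown 0.61 [382. 297.] [ 487.  -118.5    0.9]
scene box 0.93 [287. 228.  76.  33.]
scene box 0.87 [406. 258.  66.  42.]
scene box 0.78 [334. 275.  82.  96.]
top rack 0.29 [240. 348.] [413.5  44.  155.3]
top bay_1 0.87 [298. 240.] [599.2 -29.2  47.6]
top bay_1 0.81 [260. 326.] [451.5  28.   52.7]
top bay_1 0.68 [279. 284.] [516.   -2.9  91.4]
top bay_1 0.56 [318. 201.] [669.5 -60.   48.4]
top tipped_a 0.81 [454. 292.] [ 522.8 -304.9    0.3]
to
[... 280 characters left out ...]
183.] [687.1 -25.1  89.4]
top tipped_a_top 0.84 [353. 189.] [ 662.  -117.1  145.1]
top standing_a_crown 0.81 [260. 331.] [443.7  28.4  54.8]
top box 0.95 [325. 188.  84.  46.]
top box 0.74 [423. 148.  52.  95.]
top box 0.69 [281. 282.  78.  54.]
top box 0.67 [433. 293.  53.  96.]
{'t': 0.8, 'qpos': array([61.9, 19.1,  2.3, 84. , -0.8, 77. , -3.4]), 'joint_velocities': array([-0., -0., -0.,  0., -0., -0., -0.]), 'effort': array([  0. , -65.6,   1.3, -40.4,  -0.1,   0. ,   0. ]), 'tcp_pos': array([ 248.2, -600.7,  222.6]), 'tool_rot': array([-180. ,   -0. ,   22.4]), 'ft_force': array([-0.6, -0.2, -0.1]), 'ft_torque': array([0., 0., 0.]), 'gripper_force': 0.0, 'grip_width': 0.9973272051728038}
```

```bash
python3 -c "
import cv2
a=cv2.imread('pics/top0.png')[100:400,180:520];cv2.imwrite('pics/t1.png',cv2.resize(a,None,fx=2,fy=2))"
```

```text
(no output)
```

View pics/scene0.png

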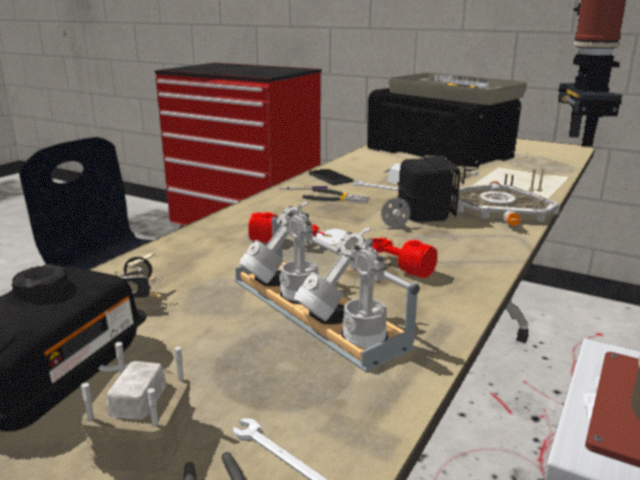

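View pics/t1.png

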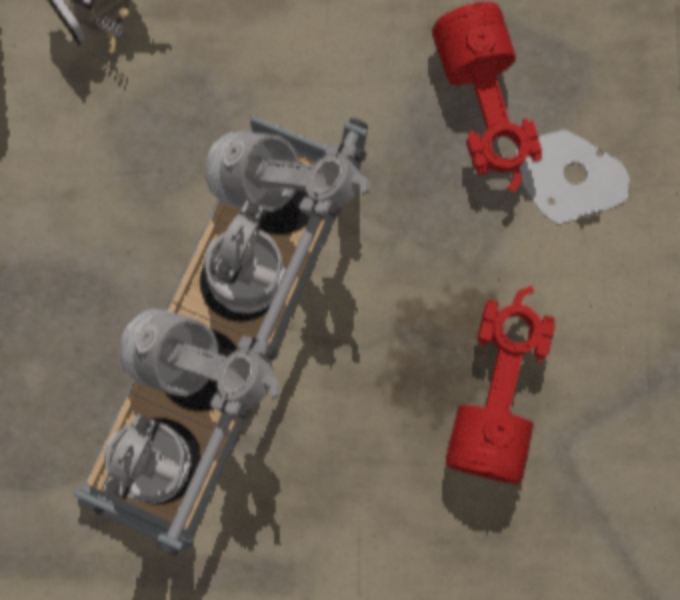

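The top view (crop) shows the rack diagonal with, from far to near, tipped, standing, tipped, standing. Both big ends are over the front bar (crop ≈(330,183) and (243,378)), and the red look-alikes lie to the right. Next I fit the rack and bar and express the point cloud in the rack frame.

```bash
cat > fit.py <<'E'
from h import *
np.set_printoptions(precision=1,suppress=True)
P=[];
for n in("scene","top"):
    p=dict(np.load(f'{n}0.npz')); c=cloud(p); f=p['frame'].astype(int)
    m=(p['depth']>0)&(c[...,0]>330)&(c[...,0]<800)&(c[...,1]>-200)&(c[...,1]<180)&(c[...,2]<250)
    m&=~(f[...,2]>f[...,1]+60)
    P.append(c[m])
    if n=='scene':m0=m
def ransac(q,tol=4,n=3000):
    rng=np.random.default_rng(0);best=None;bs=0
    for _ in range(n):
        a,b=q[rng.choice(len(q),2,0)]
        d=b-a;L=np.linalg.norm(d)
        if L<150: continue
        d/=L; s=abs((q-a)@[-d[1],d[0]])<tol
        if s.sum()>bs: bs=s.sum();best=s
    q=q[best];mu=q.mean(0);d=np.linalg.svd(q-mu)[2][0]; d*=-np.sign(d[0])
    return mu,d,(q-mu)@d
for n,c in zip(('scene','top'),P):
    q=c[(c[:,2]>98)&(c[:,2]<114)][:,:2]
    mu,d,s=ransac(q); print(n,len(s),'dir',d,np.degrees(np.arctan2(d[1],d[0])),'ends',mu+d*s.min(),mu+d*s.max(),s.max()-s.min(),np.percentile(s,[1,99]))
    x=np.array([d[1],-d[0]]); cen=mu+d*(s.min()+s.max())/2+x*46; print('x',x,'centre',cen)
    R=np.stack([x,d]); l=np.c_[(c[:,:2]-cen)@R.T,c[:,2]]
    np.save(n+'_l.npy',l)
    # rack extents
    k=(l[:,2]>6)&(l[:,2]<30)&(abs(l[:,0])<70)&(abs(l[:,1])<220)
    print('low ext',np.percentile(l[k],[0.5,99.5],axis=0))
    for y in(-129,-43,43,129):
        k=(abs(l[:,1]-y)<43)&(l[:,2]>125)&(l[:,0]>-140)&(l[:,0]<60); print(y,'high pts',k.sum(),np.percentile(l[k],[2,50,98],axis=0).tolist() if k.any() else '')
E
python3 fit.py
```

```text
scene 434 dir [-0.9  0.4] 157.73864897375094 ends [ 727.8 -124.1] [376.   19.9] 380.1826534269229 [-241.9  131.7]
x [0.4 0.9] centre [569.3  -9.6]
low ext [[ -56.5 -180.5    6.1]
 [  48.8  188.7   29.7]]
-129 high pts 174 [[-79.39891354819171, -157.01547160524717, 126.23157501055712], [-57.47906018018486, -136.1613353912711, 137.4949501536153], [-39.113059400143534, -97.66079490389131, 151.76595298888873]]
-43 high pts 637 [[-12.337914370114365, -76.4831645151807, 126.58305936659441], [-0.9857469055172915, -40.322970209973654, 146.6572818937908], [4.519987192196208, -15.626930730218675, 177.1565810042366]]
43 high pts 344 [[-78.92439044941625, 16.286403290800788, 125.36559929962368], [-55.49946336253369, 38.28516261089699, 136.49653685268916], [-40.579400028297265, 75.14983710798121, 151.60389659898357]]
129 high pts 922 [[-7.3710592543139555, 105.49836602435795, 126.57109736667527], [5.466885076382001, 138.95669555280745, 146.88582603426838], [10.671886084176727, 165.13482295309902, 176.63549098545022]]
top 880 dir [-0.9  0.4] 158.0323386094325 ends [ 723.5 -127.8] [373.3  13.5] 377
[... 228 characters left out ...]
.95068854849433, 136.53947514300523], [-37.084628325682154, -96.86873354679899, 150.6246911192764]]
-43 high pts 572 [[-12.124800536373833, -75.223687720155, 128.6898913016863], [-4.399787065092214, -43.3107839507971, 156.78456047157886], [6.822408165165917, -16.55906076745379, 178.5941066581118]]
43 high pts 660 [[-74.72293640123833, 16.37552458623761, 125.9321684612939], [-54.787590801653955, 46.94644072895278, 136.74239132914653], [-36.50156691615142, 75.01076254534648, 150.87358920212705]]
129 high pts 620 [[-5.142211588181151, 104.86305354186966, 128.9797520780701], [2.3079058126804766, 134.09429104619448, 156.99995268539163], [13.801482755719947, 163.22236453909017, 180.2103275204646]]
```

```bash
cat > fit2.py <<'E'
from h import *
np.set_printoptions(precision=1,suppress=True)
a=np.radians(158.-90)
R=np.array([[np.cos(a),np.sin(a)],[-np.sin(a),np.cos(a)]]); cen=np.array([565.6,-14.5])
p=dict(np.load('top0.npz')); c=cloud(p); l=np.concatenate([(c[...,:2]-cen)@R.T,c[...,2:]],-1)
# 1 rear edge of rack, front edge, ends from z band
z=l[...,2];x=l[...,0];y=l[...,1];b=(abs(x)<75)&(abs(y)<230)
for zl,zh in((8,20),(14,28)):
  m=b&(z>zl)&(z<zh)
  for name,s,bins in(('rear',1,range(-170,190,30)),):
    for y0 in bins:
        k=m&(abs(y-y0)<15); 
        if k.sum()>30: print(zl,y0,np.percentile(x[k],[1,3,97,99]),k.sum())
  for x0 in range(-40,50,20):
    k=m&(abs(x-x0)<10)
    print(zl,'x',x0,np.percentile(y[k],[.5,2,98,99.5]),k.sum())
# bar centreline
for y0 in range(-180,190,15):
    k=b&(abs(y-y0)<7)&(z>100)&(z<114)&(x<-30)&(x>-60); 
    if k.sum()>4: print('bar',y0,np.median(x[k]),z[k].max(),k.sum())
# standing crowns cylinders: rim height 15+51=66
for y0 in(-45,132):
    k=b&(abs(y-y0)<40)&(z>58)&(z<72); e=cv2.minEnclosingCircle(np.stack([x[k],y[k]],1).astype(np.float32)); print('rim',e,k.sum())
E
python3 fit2.py
```

```text
8 -170 [-21.  -17.7  49.2  50.7] 86
8 -140 [-25.  -22.8 -10.   -9.2] 54
8 -110 [-46.9 -32.2  37.7  40.4] 335
8 -80 [-46.7 -44.7  41.6  42.5] 225
8 -50 [-48.4 -46.7  46.4  48.2] 58
8 -20 [-46.5 -31.7  41.   41.4] 450
8 10 [-29.  -24.5  41.4  43.8] 340
8 70 [-31.4 -29.7  38.9  41.3] 419
8 100 [-46.2 -31.5  41.3  42. ] 485
8 130 [-49.1 -47.7  43.5  47.3] 72
8 160 [-47.3 -45.7  42.2  44. ] 268
8 x -40 [-121.9 -120.1  168.2  178.1] 197
8 x -20 [-178.  -140.3  169.5  174.4] 1077
8 x 0 [-178.7 -178.   170.6  177.9] 627
8 x 20 [-177.6  -98.7  177.8  186.6] 382
8 x 40 [-178.7 -178.2  170.9  180.2] 558
14 -170 [-55.3 -22.6  49.7  51. ] 117
14 -140 [-25.5 -23.9 -10.8 -10.5] 33
14 -110 [-46.8 -46.5  41.3  45.1] 238
14 -80 [-46.8 -46.5  46.4  46.7] 203
14 -50 [-46.7 -46.6  46.7  47.2] 117
14 -20 [-46.5 -46.1  46.1  46.5] 370
14 10 [-44.9 -21.7  45.4  46.7] 217
14 70 [-46.1 -45.2  44.1  46.3] 293
14 100 [-46.3 -45.6  46.3  47.3] 380
14 130 [-46.3 -46.2  47.6  47.7] 111
14 160 [-46.2 -46.   46.8  47.6] 232
14 x -40 [-120.8 -117.3  168.4  173.9] 328
14 x -20 [-178.1 -177.4  170.1  178.1] 679
14 x 0 
[... 586 characters left out ...]
2822 110.28531544587304 53
bar 0 -46.00452020439966 111.81246899668679 57
bar 15 -45.4917258753495 108.82105870661826 13
bar 45 -44.052103971457974 113.7222610577328 41
bar 75 -45.52327694903808 111.44904991590158 28
bar 90 -45.58820109563576 110.39053960869308 58
bar 105 -45.81930091559887 110.89073060968656 56
bar 120 -45.75537864193952 110.62499211950899 60
bar 135 -45.486015282333014 112.02067392500317 59
bar 150 -45.53799292797275 110.38465479945296 61
bar 165 -45.479533567525515 111.58290250055757 61
bar 180 -45.10881496140202 113.88128109371769 98
rim ((-2.129049777984619, -46.16954803466797), 34.40991973876953) 314
rim ((4.668081283569336, 132.05599975585938), 34.561073303222656) 296
```

```bash
cat > fit3.py <<'E'
from fit2 import *
print('-----')
for n in('top','scene'):
  p=dict(np.load(n+'0.npz')); c=cloud(p); l=np.concatenate([(c[...,:2]-cen)@R.T,c[...,2:]],-1).reshape(-1,3)
  for yc in(-126,45.5):
    k=(abs(l[:,1]-yc)<42)&(l[:,2]>30)&(l[:,2]<170)&(l[:,0]<90)&(l[:,0]>-110); q=l[k]
    t=np.radians(47); u=(q[:,0]+46)*-np.sin(t)+(q[:,2]-104)*np.cos(t); v=(q[:,0]+46)*np.cos(t)+(q[:,2]-104)*np.sin(t)
    for u0 in range(-114,65,8):
        s=(abs(u-u0)<4)&(v>3)&(v<60)
        if s.sum()>8: print(n,yc,u0,s.sum(),'v',np.percentile(v[s],[5,50,95]),'y',np.percentile(q[s,1],[2,50,98]))
E
python3 fit3.py | sed '1,/-----/d'
```

```text
top -126 -114 18 v [ 9.8 40.6 45.1] y [-147.9 -116.6  -97. ]
top -126 -106 80 v [25.2 41.6 46.2] y [-151.9 -117.6  -97.1]
top -126 -98 111 v [16.7 41.4 46.1] y [-154.9 -116.   -95.5]
top -126 -90 161 v [ 4.4 30.4 46. ] y [-156.6 -125.1  -95.8]
top -126 -82 128 v [ 7.8 37.2 48.1] y [-157.3 -119.7  -96.2]
top -126 -74 200 v [ 6.4 31.  47.8] y [-157.3 -121.7  -97.2]
top -126 -66 224 v [10.1 32.1 46.8] y [-157.4 -126.4  -98.5]
top -126 -58 149 v [ 6.6 26.2 45.2] y [-159.3 -127.   -98.4]
top -126 -50 42 v [10.  17.2 19.8] y [-137.7 -127.3 -118.6]
top -126 -42 43 v [11.8 16.9 19. ] y [-138.3 -126.2 -118.4]
top -126 -34 41 v [13.2 17.2 19.8] y [-136.5 -128.9 -118.4]
top -126 -26 41 v [10.1 17.2 19.7] y [-136.9 -127.9 -118.1]
top -126 -18 43 v [11.6 17.5 19.5] y [-137.5 -124.9 -117.9]
top -126 -10 22 v [15.7 18.  20.1] y [-136.7 -125.6 -118.1]
top -126 -2 85 v [ 3.7 19.9 23.2] y [-155.6 -127.1  -85.3]
top -126 6 203 v [ 4.6 19.  23.6] y [-157.9 -130.8  -90.1]
top -126 14 90 v [11.4 21.  24.2] y [-156.7 -113.5  -96.5]
top -126 22 105 v [14.1 21.1 24.1] y [-156.3 -111.1  -96.3]
top -126 30 225
[... 3250 characters left out ...]
[11.2 18.8 22.1] y [32.8 47.1 53.2]
scene 45.5 -34 64 v [11.  18.8 21.6] y [32.7 45.8 53. ]
scene 45.5 -26 61 v [11.7 18.7 21.4] y [33.  45.3 53.5]
scene 45.5 -18 60 v [11.6 18.8 22.1] y [33.  46.  53.6]
scene 45.5 -10 61 v [11.3 19.2 21.4] y [12.8 45.  53.4]
scene 45.5 -2 98 v [ 5.  22.5 26.7] y [ 4.8 34.9 53.4]
scene 45.5 6 61 v [ 9.9 22.  25.9] y [12.3 30.  35.8]
scene 45.5 14 78 v [ 7.5 21.8 26.2] y [13.2 29.4 67.7]
scene 45.5 22 115 v [10.  22.1 25.5] y [15.3 33.5 74.6]
scene 45.5 30 102 v [14.3 22.5 26.2] y [16.8 41.9 73.7]
scene 45.5 38 18 v [15.5 18.4 24.3] y [26.7 43.4 49.7]
scene 45.5 46 19 v [14.9 16.6 18. ] y [39.4 43.4 49.4]
scene 45.5 54 15 v [15.5 16.6 18.2] y [41.5 47.8 52.2]
```

```bash
cat > plan.py <<'E'
from h import *
from scipy.spatial.transform import Rotation as Ro
np.set_printoptions(precision=4,suppress=True)
cen=np.array([565.6,-14.5]);A=68.
def W(x,y,z):
    a=np.radians(A); return np.r_[cen+x*np.array([np.cos(a),np.sin(a)])+y*np.array([-np.sin(a),np.cos(a)]),z]
def L(p):
    a=np.radians(A); d=np.asarray(p)[:2]-cen; return np.array([d@[np.cos(a),np.sin(a)],d@[-np.sin(a),np.cos(a)],p[2]])
def tool(tilt):  # tilt from vertical; tool y toward rack front
    t=np.radians(tilt); z=W(np.sin(t),0,-np.cos(t))-W(0,0,0); x=W(0,-1,0)-W(0,0,0); 
    return Ro.from_matrix(np.stack([x,np.cross(z,x),z],1))
def go(pos,tilt):
    s=r.state(); d=pos-s['tcp_pos']; rv=np.degrees((tool(tilt)*Ro.from_euler('xyz',s['tool_rot'],degrees=True).inv()).as_rotvec())
    print('t',round(s['t'],2),'tcp rack',L(s['tcp_pos']),'tot shift mm',d,'share',d/300,'rv deg',rv,'share',rv/90,'min rows',max(np.linalg.norm(d)/41.7,np.linalg.norm(rv)/7.16))
E
python3 -c "
from plan import *
print(tool(0).as_euler('xyz',degrees=True))
go(W(-120,45,200),0);go(W(-104.4,45,177.7),47);go(W(-104.4,-127.3,177.7),47)"
```

```text
[180.   0. -22.]
t 0.8 tcp rack [-662.4508   74.6936  222.5612] tot shift mm [230.7371 491.8282 -22.5612] share [ 0.7691  1.6394 -0.0752] rv deg [ -0.0004   0.0013 -44.4457] share [-0.      0.     -0.4938] min rows 13.039116263793789
t 0.8 tcp rack [-662.4508   74.6936  222.5612] tot shift mm [236.5809 506.2922 -44.8612] share [ 0.7886  1.6876 -0.1495] rv deg [ 48.1419   0.1885 -41.8752] share [ 0.5349  0.0021 -0.4653] min rows 13.444555072453491
t 0.8 tcp rack [-662.4508   74.6936  222.5612] tot shift mm [396.3347 441.7475 -44.8612] share [ 1.3211  1.4725 -0.1495] rv deg [ 48.1419   0.1885 -41.8752] share [ 0.5349  0.0021 -0.4653] min rows 14.272808577136859
```

```bash
python3 -m inch '[[0,0.035,0.075,0,0.0267,0,-0.0233],[0,0.035,0.075,0,0.0267,0,-0.0233],[0,0.035,0.075,0,0.0267,0,-0.0233],[0,0.035,0.075,0,0.0267,0,-0.0233],[0,0.035,0.075,0,0.0267,0,-0.0233],[0,0.035,0.075,0,0.0267,0,-0.0233],[0,0.035,0.075,0,0.0267,0,-0.0233],[0,0.035,0.075,0,0.0267,0,-0.0233],[0,0.035,0.075,0,0.0267,0,-0.0233],[0,0.035,0.075,0,0.0267,0,-0.0233]]' 60; python3 -m inch '[[0,0.035,0.075,0,0.0267,0,-0.0233],[0,0.035,0.075,0,0.0267,0,-0.0233],[0,0.035,0.075,0,0.0267,0,-0.0233],[0,0.035,0.075,0,0.0267,0,-0.0233],[0,0.035,0.075,0,0.0267,0,-0.0233],[0,0.035,0.075,0,0.0267,0,-0.0233],[0,0.035,0.075,0,0.0267,0,-0.0233],[0,0.035,0.075,0,0.0267,0,-0.0233],[0,0.035,0.075,0,0.0267,0,-0.0233],[0,0.035,0.075,0,0.0267,0,-0.0233]]'; python3 -c "
from plan import *
go(W(-104.4,45,177.7),47)"
```

```text
t: 1.63
tcp_pos: [353.8, -374.8, 222.8]
tool_rot: [-156.5, -4.8, 0.1]
ft_force: [-0.4, -0.2, -1.4]
grip_width: 1.002
gripper_force: 0.0
t: 2.47
tcp_pos: [458.7, -149.9, 222.7]
tool_rot: [-133.0, -0.1, -22.2]
ft_force: [-0.3, -0.5, -0.6]
grip_width: 1.003
gripper_force: 0.0
t 2.47 tcp rack [-165.5995   48.4036  222.6891] tot shift mm [ 26.0815  55.4681 -44.9891] share [ 0.0869  0.1849 -0.15  ] rv deg [0.0396 0.1004 0.2349] share [0.0004 0.0011 0.0026] min rows 1.8233271036337946
```

```bash
python3 -m inch '[[0,0.0174,0.037,-0.03,0,0,0.0005],[0,0.0174,0.037,-0.03,0,0,0.0005],[0,0.0174,0.037,-0.03,0,0,0.0005],[0,0.0174,0.037,-0.03,0,0,0.0005],[0,0.0174,0.037,-0.03,0,0,0.0005],[0,0,0,0,0,0,0]]'; python3 -c "
from plan import *
go(W(-104.4,45,177.7),47)
go(W(-45.9,45,123.1),47)
p=optics.read_camera('wrist');cv2.imwrite('pics/w1.png',p['frame'])
for t in('tipped_a_top','tipped_a_crown'):
    for o in optics.spot_point(p,t):print(t,o['confidence'],o['point'],L(w(p,*o['point'])))
c=cloud(p).reshape(-1,3);l=np.array([L(q) for q in c[::3]])
k=(abs(l[:,1]-45)<40)&(l[:,2]>115)&(l[:,2]<165)&(l[:,0]>-95)&(l[:,0]<0);q=l[k]
t=np.radians(47);u=(q[:,0]+46)*-np.sin(t)+(q[:,2]-104)*np.cos(t); v=(q[:,0]+46)*np.cos(t)+(q[:,2]-104)*np.sin(t)
for u0 in range(-18,60,6):
    s=abs(u-u0)<3
    if s.sum()>10: print(u0,s.sum(),np.percentile(v[s],[2,50,98]),np.percentile(q[s,1],[2,50,98]))
"
```

```text
t: 2.97
tcp_pos: [484.0, -92.6, 176.4]
tool_rot: [-133.0, -0.0, -21.7]
ft_force: [-0.2, 1.0, 0.3]
grip_width: 1.001
gripper_force: 0.0
t 2.97 tcp rack [-102.9491   46.3651  176.4458] tot shift mm [ 0.7222 -1.8567  1.2542] share [ 0.0024 -0.0062  0.0042] rv deg [ 0.0373  0.0209 -0.2893] share [ 0.0004  0.0002 -0.0032] min rows 0.05645339287448041
t 2.97 tcp rack [-102.9491   46.3651  176.4458] tot shift mm [ 22.6367  52.3836 -53.3458] share [ 0.0755  0.1746 -0.1778] rv deg [ 0.0373  0.0209 -0.2893] share [ 0.0004  0.0002 -0.0032] min rows 1.8733045380884041
12 78 [ 5.5151 13.5979 25.0329] [12.6609 20.9131 73.3507]
18 51 [ 5.6539 12.6767 25.0114] [12.3334 16.8734 71.9835]
24 141 [ 5.8338 16.3134 25.0542] [13.2405 27.1191 71.9159]
30 374 [ 5.8499 15.5352 24.923 ] [13.6627 32.5781 70.8272]
36 306 [ 7.2678 14.9758 23.4285] [16.487  41.602  69.6859]
48 12 [14.4299 15.5439 16.128 ] [36.992  38.9994 41.864 ]
54 28 [14.3917 15.504  16.6533] [40.9137 45.2651 49.5485]
```

View pics/w1.png

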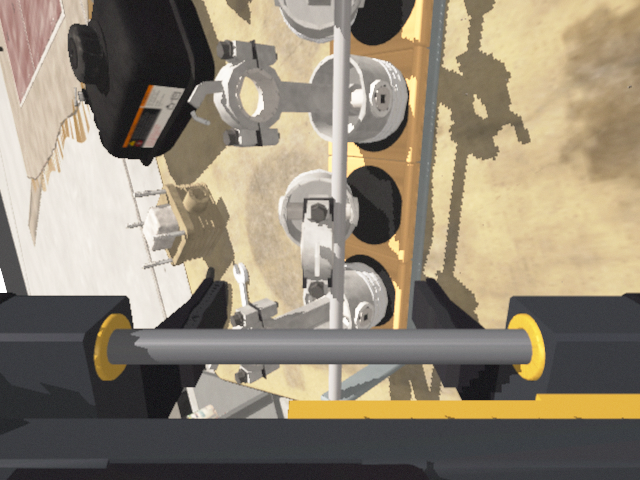

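The wrist view shows the target big end edge-on at about (318,250), between the fingers. The bar is at column 340. I advance along the axis.

```bash
python3 -m inch '[[0,0.0097,0.0217,-0.022,0,0,-0.0004],[0,0.0097,0.0217,-0.022,0,0,-0.0004],[0,0.0097,0.0217,-0.022,0,0,-0.0004],[0,0.0097,0.0217,-0.022,0,0,-0.0004],[0,0.0097,0.0217,-0.022,0,0,-0.0004],[0,0.0097,0.0217,-0.022,0,0,-0.0004],[0,0.0097,0.0217,-0.022,0,0,-0.0004],[0,0.0097,0.0217,-0.022,0,0,-0.0004],[0,0,0,0,0,0,0],[0,0,0,0,0,0,0]]'; python3 -c "
from plan import *
go(W(-45.6,44,123.5),47)"
```

```text
t: 3.95
tcp_pos: [507.4, -42.6, 124.4]
tool_rot: [-133.1, -0.1, -22.1]
ft_force: [-0.1, 0.1, -0.8]
grip_width: 1.002
gripper_force: 0.0
t 3.95 tcp rack [-47.8284  43.4283 124.4152] tot shift mm [ 0.3047  2.2803 -0.9152] share [ 0.001   0.0076 -0.0031] rv deg [0.0964 0.0643 0.1364] share [0.0011 0.0007 0.0015] min rows 0.05937483407579537
```

```bash
python3 -m inch '[[0,0.001,0.0076,-0.003,0,0,0],[0.5,0,0,0,0,0,0],[1,0,0,0,0,0,0],[1,0,0,0,0,0,0],[1,0,0,0,0,0,0],[1,0,0,0,0,0,0],[1,0,0,0,0,0,0],[1,0,0,0,0,0,0],[1,0,0,0,0,0,0],[1,0,0,0,0,0,0]]' 60; python3 -c "
from plan import *
go(W(-45.6,44,123.5),47)"
```

```text
t: 4.78
tcp_pos: [507.9, -40.9, 123.8]
tool_rot: [-133.1, -0.1, -22.2]
ft_force: [0.4, -0.1, -0.2]
grip_width: 0.402
gripper_force: 0.0
t 4.78 tcp rack [-46.065   43.6654 123.8485] tot shift mm [-0.136   0.5565 -0.3485] share [-0.0005  0.0019 -0.0012] rv deg [0.129  0.1018 0.1804] share [0.0014 0.0011 0.002 ] min rows 0.03407733965352634
```

```bash
python3 -m inch '[[1,0,0,0,0,0,0],[1,0,0,0,0,0,0],[1,0,0,0,0,0,0],[1,0,0,0,0,0,0],[1,0,0,0,0,0,0],[1,0,0,0,0,0,0]]' 60
```

```text
t: 5.28
tcp_pos: [508.0, -40.4, 124.2]
tool_rot: [-133.0, -0.1, -22.1]
ft_force: [1.2, 4.2, 4.0]
grip_width: 0.204
gripper_force: 60.0
```

```bash
python3 -m inch '[[1,0,0,0.01,0,0,0],[1,0,0,0.025,0,0,0],[1,0,0,0.035,0,0,0],[1,0,0,0.04,0,0,0],[1,0,0,0.04,0,0,0],[1,0,0,0,0,0,0]]' ; python3 -c "
from plan import *
go(W(0,43,185),0)"
```

```text
t: 5.78
tcp_pos: [509.1, -41.6, 171.9]
tool_rot: [-133.1, -0.4, -22.2]
ft_force: [0.5, -0.2, -3.2]
grip_width: 0.203
gripper_force: 60.0
t 5.78 tcp rack [-46.2686  42.2719 171.891 ] tot shift mm [16.6575 43.1722 13.109 ] share [0.0555 0.1439 0.0437] rv deg [-43.3057  17.975    0.0385] share [-0.4812  0.1997  0.0004] min rows 6.548603034597908
```

```bash
python3 -m inch '[[1,0.0055,0.0144,0.0044,-0.024,0.01,0],[1,0.0055,0.0144,0.0044,-0.0481,0.02,0],[1,0.0055,0.0144,0.0044,-0.0481,0.02,0],[1,0.0055,0.0144,0.0044,-0.0481,0.02,0],[1,0.0055,0.0144,0.0044,-0.0481,0.02,0],[1,0.0055,0.0144,0.0044,-0.0481,0.02,0],[1,0.0055,0.0144,0.0044,-0.0481,0.02,0],[1,0.0055,0.0144,0.0044,-0.0481,0.02,0],[1,0.0055,0.0144,0.0044,-0.0481,0.02,0],[1,0.0055,0.0144,0.0044,-0.0481,0.02,0]]'; python3 -m inch '[[1,0,0,0,-0.024,0.01,0],[1,0,0,0,0,0,0],[1,0,0,0,0,0,0]]'; python3 -c "
from plan import *
go(W(0,43,143),0)
for n in('scene','top'):
    p=optics.read_camera(n);cv2.imwrite('pics/%s2.png'%n,p['frame'])
    np.savez(n+'2.npz',**{k:p[k] for k in('frame','depth','camera_matrix','extrinsics')})
    c=cloud(p).reshape(-1,3);l=np.array([L(q) for q in c])
    k=(abs(l[:,1]-43)<42)&(abs(l[:,0])<60)&(l[:,2]>40)&(l[:,2]<300);q=l[k]
    for z in range(55,260,10):
        s=abs(q[:,2]-z)<5
        if s.sum()>8: print(n,z,s.sum(),np.percentile(q[s],[3,97],axis=0)[:,:2].ravel())
"
python3 -c "
import cv2
a=cv2.imread('pics/scene2.png')[150:390,200:460];cv2.imwrite('pics/s2c.png',cv2.resize(a,None,fx=2.4,fy=2.4))"
```

```text
t: 6.62
tcp_pos: [524.5, 2.5, 183.0]
tool_rot: [-177.8, 0.1, -22.3]
ft_force: [0.0, -0.2, -4.0]
grip_width: 0.2
gripper_force: 60.0
t: 6.87
tcp_pos: [524.1, 3.2, 181.8]
tool_rot: [-179.9, 0.3, -22.1]
ft_force: [-0.2, -0.2, -3.2]
grip_width: 0.201
gripper_force: 60.0
t 6.87 tcp rack [  0.8475  45.1313 181.7982] tot shift mm [  1.6586  -1.5842 -38.7982] share [ 0.0055 -0.0053 -0.1293] rv deg [-0.2164 -0.1944  0.1183] share [-0.0024 -0.0022  0.0013] min rows 0.9320378495918712
scene 55 75 [-10.3355  32.7016  34.041   76.6044]
scene 65 216 [-14.7508  33.3198  35.6371  77.5747]
scene 75 229 [-14.891   31.6545  34.5646  77.411 ]
scene 85 239 [-16.2928  15.6315  36.4376  77.6177]
scene 95 389 [-26.849   14.559   36.2291  76.6407]
scene 105 486 [-42.0297  13.9765  34.0809  75.6357]
scene 115 71 [-2.5731 34.9541  7.3849 55.0006]
scene 125 73 [-2.3243 33.7147  8.1071 54.9463]
scene 135 72 [-2.6964 34.9626  7.1058 54.5391]
scene 145 67 [-2.6993 36.9803  7.5478 55.4216]
scene 155 70 [-2.5846 36.0528  7.4707 54.8923]
scene 165 103 [-0.8502 17.309  11.6838 76.0022]
scene 175 158 [-4.8771 16.3532 11.4419 76.4106]
scene 185 168 [-3.9027 17.2747 19.852  76.3132]
scene 195 213 [-11.5693  24.2804  19.9782  75.89  ]
scene 205 207 [-15.1931  35.7708  20.821   69.9264]
scene 215 160 [-16.3939  35.7529  23.1836  56.2303]
scene 225 190 [-18.6235  35.9083  25.0604  56.7774]
scene 235 186 [-20.5597  34.7113  27.0152  56.9495]
scene 245 114 [-25.5954  39.7473  38.4639  58.5801]
scene 255 168 [-35.5889  32.0731  43.1951  82.9997]
top 105 170 [-50.269    2.585  -41.0109  66.9051]
top 115 15 [-48.5649   4.0226 -44.1215  44.8804]
```

View pics/s2c.png

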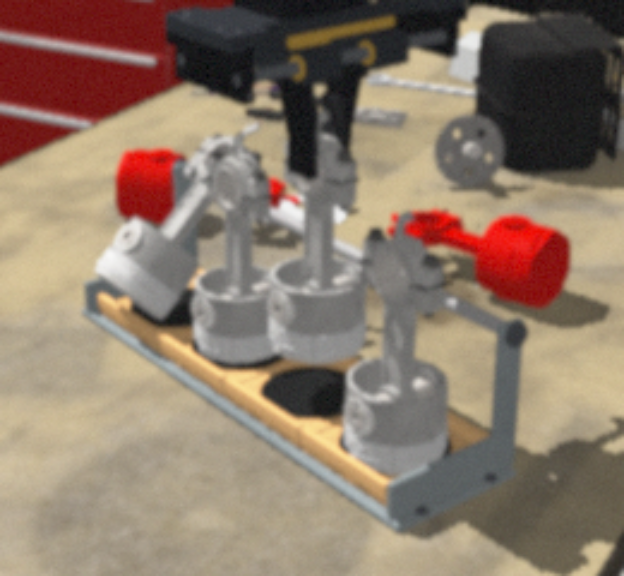

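```bash
cat > cyl.py <<'E'
from plan import *
from scipy.optimize import least_squares
def cyl(l,y0,zl,zh,x0=0):
    k=(abs(l[:,1]-y0)<40)&(abs(l[:,0]-x0)<40)&(l[:,2]>zl)&(l[:,2]<zh); q=l[k]
    # outer skin points only: near radius 33
    f=lambda c:np.hypot(q[:,0]-c[0],q[:,1]-c[1])-33
    c=np.array([x0,y0],float)
    for tol in(10,6,4,3):
        s=abs(f(c))<tol
        if s.sum()<20:return c,0
        qq=q; c=least_squares(lambda c:(f(c))[s],c,loss='soft_l1').x
    return c,s.sum()
def load(n):
    p=dict(np.load(n)); c=cloud(p).reshape(-1,3); return np.array([L(q) for q in c]),p
if __name__=='__main__':
    for n in('top0','scene0','scene2'):
        l,p=load(n+'.npz')
        for y,zl,zh in((-45,25,64),(133,25,64),(43,65,98) if n=='scene2' else (-45,25,64)): print(n,y,cyl(l,y,zl,zh))
    # pad
    f=p['frame'].reshape(-1,3).astype(int); k=(f.max(1)<60)&(abs(l[:,1]-43)<45)&(abs(l[:,0])<45)&(abs(l[:,2]-15)<8)
    q=l[k]; print('pad',k.sum(),np.percentile(q,[1,50,99],axis=0)); q=q[:,:2]
    h=cv2.convexHull(q.astype(np.float32))[:,0]; print(h[np.argsort(h[:,1])])
E
python3 cyl.py
```

```text
top0 -45 (array([ -1.7428, -48.3488]), np.int64(227))
top0 133 (array([  4.8182, 133.1916]), np.int64(158))
top0 -45 (array([ -1.7428, -48.3488]), np.int64(227))
scene0 -45 (array([ -0.287 , -50.4859]), np.int64(433))
scene0 133 (array([  6.5964, 130.2161]), np.int64(873))
scene0 -45 (array([ -0.287 , -50.4859]), np.int64(433))
scene2 -45 (array([ -0.1576, -51.0289]), np.int64(625))
scene2 133 (array([  6.587 , 130.1004]), np.int64(871))
scene2 43 (array([ 1.9702, 43.4811]), np.int64(741))
pad 505 [[-27.6273   8.7364  13.6852]
 [  4.7255  36.984   15.5323]
 [ 29.275   71.0095  17.4397]]
[[  1.2917   6.4825]
 [ -8.4655   8.0659]
 [ 12.3149   9.4843]
 [ 15.281   10.5362]
 [ 25.6256  15.6863]
 [-24.4768  18.619 ]
 [ 28.9848  20.1199]
 [-27.757   22.807 ]
 [ 29.7127  23.8498]
 [-30.0835  28.1345]
 [ 30.4403  30.3137]
 [-30.0213  33.5621]
 [ 30.7011  38.8153]
 [-25.5849  38.8713]
 [ 30.0862  48.7604]
 [-12.4509  54.4115]
 [ 28.6766  54.9222]
 [ 26.7243  60.3462]
 [ -4.662   63.6246]
 [ 24.1846  64.9831]
 [  4.173   71.5378]
 [  9.7517  73.1246]
 [ 15.3316  74.6869]]
```

```bash
python3 -m inch '[[1,0.0043,-0.0027,0,-0.0024,-0.0022,0.0013],[1,0.0043,-0.0027,-0.012,0,0,0],[1,0,0,-0.025,0,0,0],[1,0,0,-0.03,0,0,0],[1,0,0,-0.025,0,0,0],[1,0,0,-0.015,0,0,0],[1,0,0,-0.008,0,0,0],[1,0,0,-0.004,0,0,0],[1,0,0,0,0,0,0]]'; python3 -c "
from plan import *
go(W(0,43,139),0)
p=optics.read_camera('scene')
np.savez('scene3.npz',**{k:p[k] for k in('frame','depth','camera_matrix','extrinsics')})
from cyl import *
l,p=load('scene3.npz');print(cyl(l,40,35,62))"
```

```text
t: 7.72
tcp_pos: [526.9, 0.8, 146.1]
tool_rot: [179.9, -0.1, -22.1]
ft_force: [-0.7, 0.4, -3.4]
grip_width: 0.203
gripper_force: 60.0
t 7.72 tcp rack [ -0.3167  41.6184 146.1129] tot shift mm [-1.1623  0.8111 -7.1129] share [-0.0039  0.0027 -0.0237] rv deg [0.0938 0.0191 0.0819] share [0.001  0.0002 0.0009] min rows 0.1739276363910708
(array([ 0.8252, 39.1093]), np.int64(549))
```

```bash
python3 -m inch '[[1,-0.002,0.0037,0,0,0,0],[1,0,0,-0.0033,0,0,0],[1,0,0,-0.0033,0,0,0],[1,0,0,-0.0033,0,0,0],[1,0,0,-0.0033,0,0,0],[1,0,0,-0.0033,0,0,0],[1,0,0,0,0,0,0]]';python3 -m inch '[[1,0,0,-0.0017,0,0,0],[1,0,0,-0.0017,0,0,0],[1,0,0,0,0,0,0]]';python3 -m inch '[[1,0,0,-0.0017,0,0,0],[1,0,0,-0.0017,0,0,0],[1,0,0,0,0,0,0]]'
```

```text
t: 8.35
tcp_pos: [526.3, 1.8, 141.2]
tool_rot: [179.9, -0.1, -22.1]
ft_force: [-0.1, -0.2, -3.8]
grip_width: 0.204
gripper_force: 60.0
t: 8.6
tcp_pos: [526.6, 1.8, 141.1]
tool_rot: [179.9, -0.1, -22.1]
ft_force: [-2.1, 0.1, 4.9]
grip_width: 0.202
gripper_force: 60.0
t: 8.85
tcp_pos: [526.9, 1.8, 141.2]
tool_rot: [179.9, -0.2, -22.1]
ft_force: [-5.8, -1.0, 13.8]
grip_width: 0.2
gripper_force: 60.0
```

```bash
python3 -m inch '[[1,0,0,0.0035,0,0,0],[1,0,0,0,0,0,0]]' 5; python3 -m inch '[[0.7,0,0,0,0,0,0],[0.6,0,0,0,0,0,0],[0.5,0,0,0,0,0,0],[0.4,0,0,0,0,0,0],[0.4,0,0,0,0,0,0],[0.4,0,0,0,0,0,0]]'; python3 -m inch '[[0,0,0,0.02,0,0,0],[0,0,0,0.05,0,0,0],[0,0,0,0.07,0,0,0],[0,0,0,0.08,0,0,0],[0,-0.02,-0.07,0.08,0,0,0],[0,-0.03,-0.09,0.05,0,0,0],[0,-0.03,-0.09,0,0,0,0],[0,-0.03,-0.09,0,0,0,0]]' 60
python3 - <<'E'
from plan import *
from cyl import cyl,load
for n in('top','scene'):
    p=optics.read_camera(n)
    np.savez(n+'4.npz',**{k:p[k] for k in('frame','depth','camera_matrix','extrinsics')})
    l,p=load(n+'4.npz')
    for y in(43,-47,133):print(n,y,cyl(l,y,25,64))
    if n=='top': cv2.imwrite('pics/t4.png',cv2.resize(p['frame'][100:400,180:520],None,fx=2,fy=2))
go(W(-104.4,-127.3,177.7),47)
E
```

```text
t: 9.02
tcp_pos: [526.8, 1.8, 141.1]
tool_rot: [179.9, -0.1, -22.1]
ft_force: [-2.3, -0.1, 5.8]
grip_width: 0.205
gripper_force: 5.0
t: 9.52
tcp_pos: [526.3, 1.9, 140.3]
tool_rot: [179.9, -0.1, -22.1]
ft_force: [-0.7, -0.9, -0.0]
grip_width: 0.554
gripper_force: 0.0
t: 10.18
tcp_pos: [493.6, -101.1, 247.3]
tool_rot: [179.9, -0.2, -22.0]
ft_force: [0.2, 0.2, 0.0]
grip_width: 0.992
gripper_force: 0.0
top 43 (array([-6.6416, 45.7379]), np.int64(23))
top -47 (array([  0., -47.]), 0)
top 133 (array([  0.8592, 128.2335]), np.int64(88))
scene 43 (array([ 1.5322, 40.1187]), np.int64(752))
scene -47 (array([  0.1552, -51.1241]), np.int64(665))
scene 133 (array([  6.5695, 130.1232]), np.int64(869))
t 10.28 tcp rack [-111.7494   34.2116  246.1429] tot shift mm [152.5041 -53.689  -68.4429] share [ 0.5083 -0.179  -0.2281] rv deg [ 43.7151 -17.7417   0.507 ] share [ 0.4857 -0.1971  0.0056] min rows 6.58951450254517
```

View pics/t4.png

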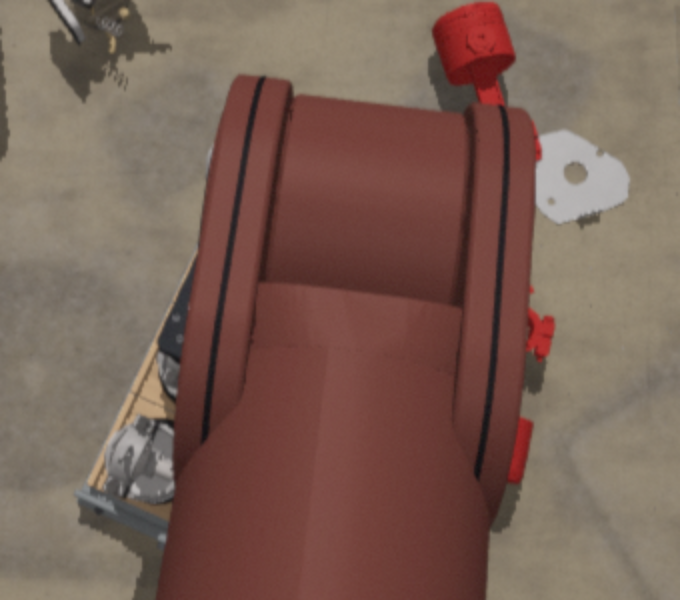

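```bash
python3 -m inch '[[0,0.0508,-0.0179,0,0.0486,-0.0197,0],[0,0.0508,-0.0179,0,0.0486,-0.0197,0],[0,0.0508,-0.0179,0,0.0486,-0.0197,0],[0,0.0508,-0.0179,0,0.0486,-0.0197,0],[0,0.0508,-0.0179,0,0.0486,-0.0197,0],[0,0.0508,-0.0179,-0.02,0.0486,-0.0197,0],[0,0.0508,-0.0179,-0.04,0.0486,-0.0197,0],[0,0.0508,-0.0179,-0.05,0.0486,-0.0197,0],[0,0.0508,-0.0179,-0.05,0.0486,-0.0197,0],[0,0.0508,-0.0179,-0.05,0.0486,-0.0197,0]]';python3 -m inch '[[0,0,0,0,0,0,0],[0,0,0,0,0,0,0]]'; python3 -c "
from plan import *
go(W(-45.6,-128,123.5),47)
p=optics.read_camera('wrist');cv2.imwrite('pics/w5.png',p['frame'])
c=cloud(p).reshape(-1,3);l=np.array([L(q) for q in c[::3]])
k=(abs(l[:,1]+128)<40)&(l[:,2]>115)&(l[:,2]<165)&(l[:,0]>-95)&(l[:,0]<0);q=l[k]
t=np.radians(47);u=(q[:,0]+46)*-np.sin(t)+(q[:,2]-104)*np.cos(t); v=(q[:,0]+46)*np.cos(t)+(q[:,2]-104)*np.sin(t)
for u0 in range(12,60,6):
    s=abs(u-u0)<3
    if s.sum()>10: print(u0,s.sum(),np.percentile(v[s],[2,50,98]),np.percentile(q[s,1],[2,50,98]))
"
```

```text
t: 11.12
tcp_pos: [646.9, -154.4, 182.7]
tool_rot: [-132.7, -0.1, -22.2]
ft_force: [1.1, 0.8, -0.2]
grip_width: 1.001
gripper_force: 0.0
t: 11.28
tcp_pos: [644.9, -154.4, 179.4]
tool_rot: [-132.8, 0.3, -22.2]
ft_force: [0.6, 0.1, -0.1]
grip_width: 0.999
gripper_force: 0.0
t 11.28 tcp rack [-100.0413 -125.9654  179.4428] tot shift mm [ 22.2806  49.7149 -55.9428] share [ 0.0743  0.1657 -0.1865] rv deg [-0.2789 -0.2075  0.2133] share [-0.0031 -0.0023  0.0024] min rows 1.8725911810321663
12 75 [ 5.2809 21.1724 24.9982] [-160.1903 -149.5217  -99.4089]
18 56 [ 5.3303 12.6953 24.4517] [-160.5877 -155.79    -99.693 ]
24 149 [ 5.1846 15.5687 24.356 ] [-159.3539 -145.4329 -100.5567]
30 385 [ 5.3179 15.088  24.5678] [-158.9071 -138.8553 -101.6473]
36 296 [ 6.7225 15.1132 22.9234] [-157.1013 -131.3999 -104.5581]
48 13 [14.1517 14.7496 15.8649] [-135.1576 -133.7702 -131.185 ]
54 23 [14.2268 15.3305 15.9255] [-131.6093 -127.8342 -122.3215]
```

View pics/w5.png

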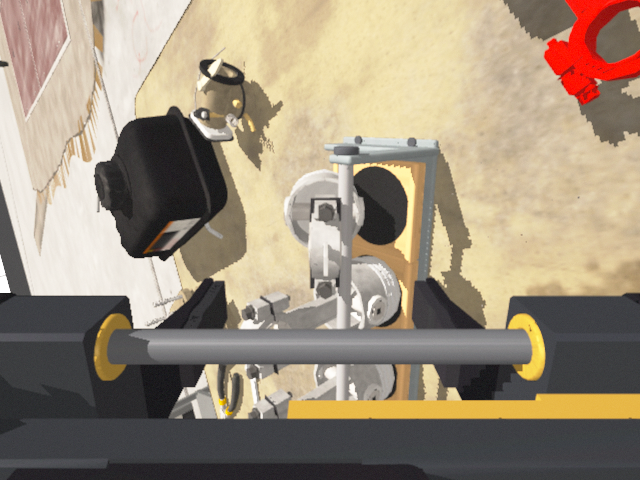

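The wrist view again shows the big end edge-on at about (325,250) between the fingers, with the bar at column 343. I advance the same way.

```bash
python3 -m inch '[[0,0.0088,0.0207,-0.0233,-0.0004,-0.0003,0.0003],[0,0.0088,0.0207,-0.0233,-0.0004,-0.0003,0.0003],[0,0.0088,0.0207,-0.0233,-0.0004,-0.0003,0.0003],[0,0.0088,0.0207,-0.0233,-0.0004,-0.0003,0.0003],[0,0.0088,0.0207,-0.0233,-0.0004,-0.0003,0.0003],[0,0.0088,0.0207,-0.0233,-0.0004,-0.0003,0.0003],[0,0.0088,0.0207,-0.0233,-0.0004,-0.0003,0.0003],[0,0,0,0,0,0,0]]'; python3 -c "
from plan import *
go(W(-45.6,-128.5,123.5),47)"
```

```text
t: 12.0
tcp_pos: [663.9, -107.8, 131.9]
tool_rot: [-133.0, -0.2, -21.8]
ft_force: [0.3, 0.3, 0.4]
grip_width: 1.002
gripper_force: 0.0
t 12.0 tcp rack [ -49.7016 -126.0906  131.8591] tot shift mm [ 3.7704  2.9003 -8.3591] share [ 0.0126  0.0097 -0.0279] rv deg [ 0.0595  0.1646 -0.195 ] share [ 0.0007  0.0018 -0.0022] min rows 0.23064421592173248
```

```bash
python3 -m inch '[[0,0.0063,0.0048,-0.014,0,0.0018,-0.0022],[0,0.0063,0.0048,-0.014,0,0,0],[0,0,0,0,0,0,0],[0.5,0,0,0,0,0,0],[0.7,0,0,0,0,0,0],[0.7,0,0,0,0,0,0],[0.7,0,0,0,0,0,0],[0.7,0,0,0,0,0,0],[0.7,0,0,0,0,0,0],[0.7,0,0,0,0,0,0]]' 60; python3 -c "
from plan import *
go(W(-45.6,-128.5,123.5),47)"
```

```text
t: 12.83
tcp_pos: [668.0, -107.6, 125.2]
tool_rot: [-133.1, -0.2, -22.1]
ft_force: [0.4, 0.5, 0.7]
grip_width: 0.554
gripper_force: 0.0
t 12.83 tcp rack [ -47.925  -129.8274  125.1601] tot shift mm [-0.3598  2.6529 -1.6601] share [-0.0012  0.0088 -0.0055] rv deg [0.1608 0.1061 0.1435] share [0.0018 0.0012 0.0016] min rows 0.07554324750229738
```

```bash
python3 -m inch '[[0.7,-0.001,0.0085,-0.005,0,0,0],[1,0,0,0,0,0,0],[1,0,0,0,0,0,0],[1,0,0,0,0,0,0],[1,0,0,0,0,0,0],[1,0,0,0,0,0,0],[1,0,0,0,0,0,0],[1,0,0,0,0,0,0],[1,0,0,0,0,0,0],[1,0,0,0,0,0,0]]' 60; python3 -m inch '[[1,0,0,0,0,0,0],[1,0,0,0,0,0,0],[1,0,0,0,0,0,0]]'
```

```text
t: 13.67
tcp_pos: [667.8, -104.7, 123.8]
tool_rot: [-133.1, -0.2, -22.1]
ft_force: [1.1, 2.1, 1.7]
grip_width: 0.206
gripper_force: 60.0
t: 13.92
tcp_pos: [667.8, -104.7, 123.8]
tool_rot: [-133.1, -0.2, -22.1]
ft_force: [0.6, 2.9, 2.1]
grip_width: 0.198
gripper_force: 60.0
```

```bash
python3 -m inch '[[1,0,0,0.01,0,0,0],[1,0,0,0.025,0,0,0],[1,0,0,0.035,0,0,0],[1,0,0,0.04,0,0,0],[1,0,0,0.04,0,0,0],[1,0,0,0,0,0,0]]' ; python3 -c "
from plan import *
go(W(0,-129,183),0)"
```

```text
t: 14.42
tcp_pos: [669.0, -105.5, 172.5]
tool_rot: [-133.1, -0.4, -22.2]
ft_force: [0.6, 0.3, -2.4]
grip_width: 0.203
gripper_force: 60.0
t 14.42 tcp rack [ -45.6246 -130.0006  172.4725] tot shift mm [16.1636 42.6772 10.5275] share [0.0539 0.1423 0.0351] rv deg [-43.2951  17.9901  -0.0303] share [-0.4811  0.1999 -0.0003] min rows 6.548045884376199
```

```bash
python3 -m inch '[[1,0.0054,0.0142,0.004,-0.024,0.01,0],[1,0.0054,0.0142,0.004,-0.0481,0.02,0],[1,0.0054,0.0142,0.004,-0.0481,0.02,0],[1,0.0054,0.0142,0.004,-0.0481,0.02,0],[1,0.0054,0.0142,0.004,-0.0481,0.02,0],[1,0.0054,0.0142,0.004,-0.0481,0.02,0],[1,0.0054,0.0142,0.004,-0.0481,0.02,0],[1,0.0054,0.0142,0.004,-0.0481,0.02,0],[1,0.0054,0.0142,0.004,-0.0481,0.02,0],[1,0.0054,0.0142,0.004,-0.0481,0.02,0]]'; python3 -m inch '[[1,0,0,0,-0.024,0.01,0],[1,0,0,0,0,0,0],[1,0,0,0,0,0,0]]'; python3 -c "
from plan import *
go(W(0,-129,143),0)
p=optics.read_camera('scene');cv2.imwrite('pics/s6.png',cv2.resize(p['frame'][150:390,200:460],None,fx=2.4,fy=2.4))
np.savez('scene6.npz',**{k:p[k] for k in('frame','depth','camera_matrix','extrinsics')})
from cyl import *
l,p=load('scene6.npz')
for y,a,b in((-130,65,98),(-48,25,64),(41,25,64),(133,25,64)):print(y,cyl(l,y,a,b))
"
```

```text
t: 15.25
tcp_pos: [684.0, -61.8, 181.7]
tool_rot: [-177.8, 0.1, -22.2]
ft_force: [1.1, -0.6, -4.4]
grip_width: 0.198
gripper_force: 60.0
t: 15.5
tcp_pos: [683.8, -60.9, 180.3]
tool_rot: [-179.9, 0.3, -22.1]
ft_force: [-1.3, -0.6, -3.5]
grip_width: 0.199
gripper_force: 60.0
t 15.5 tcp rack [   1.2394 -126.988   180.2696] tot shift mm [  1.4012  -1.9029 -37.2696] share [ 0.0047 -0.0063 -0.1242] rv deg [-0.2101 -0.2156  0.0604] share [-0.0023 -0.0024  0.0007] min rows 0.8955510712591683
-130 (array([   2.4095, -129.1026]), np.int64(592))
-48 (array([  0.0648, -51.1165]), np.int64(690))
41 (array([ 1.4684, 40.2167]), np.int64(768))
133 (array([  6.5273, 130.1381]), np.int64(869))
```

View pics/s6.png

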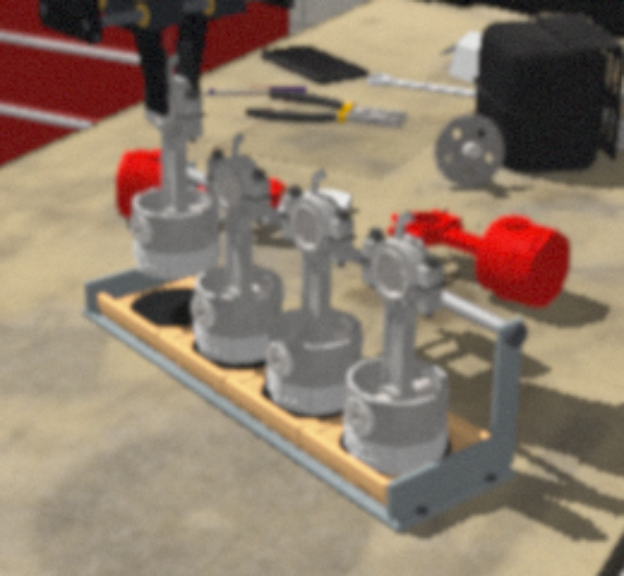

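```bash
python3 -m inch '[[1,0.0032,-0.0027,0,-0.0023,-0.0024,0.0007],[1,0.0032,-0.0028,-0.012,0,0,0],[1,0,0,-0.025,0,0,0],[1,0,0,-0.03,0,0,0],[1,0,0,-0.022,0,0,0],[1,0,0,-0.013,0,0,0],[1,0,0,-0.007,0,0,0],[1,0,0,0,0,0,0],[1,0,0,0,0,0,0]]'; python3 -c "
from plan import *
go(W(0,-129,141),0)
p=optics.read_camera('scene')
np.savez('scene7.npz',**{k:p[k] for k in('frame','depth','camera_matrix','extrinsics')})
from cyl import *
l,p=load('scene7.npz');print(cyl(l,-131,35,62))"
```

```text
t: 16.3
tcp_pos: [685.9, -63.9, 147.9]
tool_rot: [179.9, -0.1, -22.1]
ft_force: [0.6, 0.5, -3.5]
grip_width: 0.199
gripper_force: 60.0
t 16.3 tcp rack [  -0.7369 -130.0349  147.9169] tot shift mm [-0.6835  1.0709 -6.9169] share [-0.0023  0.0036 -0.0231] rv deg [0.1011 0.0238 0.099 ] share [0.0011 0.0003 0.0011] min rows 0.16864643486342204
(array([  -0.0663, -132.5846]), np.int64(347))
```

```bash
python3 -m inch '[[1,-0.001,0.0055,0,0,0,0],[1,0,0,-0.0033,0,0,0],[1,0,0,-0.0033,0,0,0],[1,0,0,-0.0033,0,0,0],[1,0,0,-0.0033,0,0,0],[1,0,0,-0.0033,0,0,0],[1,0,0,0,0,0,0]]';python3 -m inch '[[1,0,0,-0.0017,0,0,0],[1,0,0,-0.0017,0,0,0],[1,0,0,0,0,0,0]]';python3 -m inch '[[1,0,0,-0.0017,0,0,0],[1,0,0,-0.0017,0,0,0],[1,0,0,0,0,0,0]]'
```

```text
t: 16.93
tcp_pos: [685.4, -62.4, 142.6]
tool_rot: [179.9, -0.0, -22.1]
ft_force: [-0.2, -0.7, -4.6]
grip_width: 0.199
gripper_force: 60.0
t: 17.18
tcp_pos: [685.5, -62.4, 141.8]
tool_rot: [179.9, -0.1, -22.1]
ft_force: [0.2, 0.2, -4.5]
grip_width: 0.201
gripper_force: 60.0
t: 17.43
tcp_pos: [685.5, -62.4, 140.8]
tool_rot: [179.9, -0.1, -22.1]
ft_force: [-0.6, 0.4, -4.7]
grip_width: 0.198
gripper_force: 60.0
```

```bash
python3 -m inch '[[1,0,0,-0.0017,0,0,0],[1,0,0,-0.0017,0,0,0],[1,0,0,0,0,0,0]]';python3 -m inch '[[1,0,0,-0.0014,0,0,0],[1,0,0,-0.0014,0,0,0],[1,0,0,0,0,0,0]]'
```

```text
t: 17.68
tcp_pos: [685.7, -62.5, 140.6]
tool_rot: [179.9, -0.1, -22.1]
ft_force: [-0.8, -1.0, 2.0]
grip_width: 0.204
gripper_force: 60.0
t: 17.93
tcp_pos: [685.9, -62.4, 140.6]
tool_rot: [179.9, -0.1, -22.1]
ft_force: [-4.3, -0.2, 7.4]
grip_width: 0.202
gripper_force: 60.0
```

```bash
python3 -m inch '[[1,0,0,0.002,0,0,0],[1,0,0,0,0,0,0]]' 5; python3 -m inch '[[0.7,0,0,0,0,0,0],[0.6,0,0,0,0,0,0],[0.5,0,0,0,0,0,0],[0.4,0,0,0,0,0,0],[0.4,0,0,0,0,0,0],[0.4,0,0,0,0,0,0]]'; python3 -m inch '[[0.2,0,0,0.02,0,0,0],[0.2,0,0,0.05,0,0,0],[0.2,0,0,0.07,0,0,0],[0.2,0,0,0.08,0,0,0],[0.2,-0.03,-0.07,0.08,0,0,0],[0.2,-0.05,-0.1,0.05,0,0,0],[0.2,-0.05,-0.1,0,0,0,0],[0.2,-0.05,-0.1,0,0,0,0],[0.2,-0.05,-0.1,0,0,0,0],[0.2,-0.05,-0.1,0,0,0,0]]';python3 -m inch '[[0.2,-0.05,-0.1,0,0,0,0],[0.2,-0.05,-0.1,0,0,0,0],[0.2,-0.05,-0.1,0,0,0,0],[0.2,-0.05,-0.1,0,0,0,0],[0.2,-0.05,-0.1,0,0,0,0],[0.2,-0.05,-0.1,0,0,0,0],[0.2,0,0,0,0,0,0],[0.2,0,0,0,0,0,0]]'
python3 - <<'E'
from plan import *
from cyl import cyl,load
for n in('top','scene'):
    p=optics.read_camera(n)
    np.savez(n+'8.npz',**{k:p[k] for k in('frame','depth','camera_matrix','extrinsics')})
    l,p=load(n+'8.npz')
    for y in(-130,-47,43,133):print(n,y,cyl(l,y,25,64))
    if n=='top': cv2.imwrite('pics/t8.png',cv2.resize(p['frame'][100:400,180:520],None,fx=2,fy=2))
E
```

```text
t: 18.1
tcp_pos: [686.0, -62.4, 140.6]
tool_rot: [179.9, -0.1, -22.1]
ft_force: [-2.0, 0.0, 5.2]
grip_width: 0.209
gripper_force: 5.0
t: 18.6
tcp_pos: [685.5, -62.3, 139.5]
tool_rot: [179.9, -0.0, -22.1]
ft_force: [-0.1, -0.7, -0.1]
grip_width: 0.555
gripper_force: 0.0
t: 19.43
tcp_pos: [600.7, -234.7, 245.4]
tool_rot: [179.9, -0.1, -22.1]
ft_force: [-0.0, -0.5, 0.3]
grip_width: 0.799
gripper_force: 0.0
t: 20.1
tcp_pos: [509.8, -415.9, 245.0]
tool_rot: [179.9, -0.1, -22.4]
ft_force: [1.3, -0.3, -0.3]
grip_width: 0.798
gripper_force: 0.0
top -130 (array([  -0.4607, -129.2928]), np.int64(246))
top -47 (array([ -2.0789, -48.646 ]), np.int64(224))
top 43 (array([-1.0212, 42.7352]), np.int64(175))
top 133 (array([  4.751 , 133.0168]), np.int64(157))
scene -130 (array([   1.379 , -132.0631]), np.int64(509))
scene -47 (array([ -0.0207, -51.0973]), np.int64(679))
scene 43 (array([ 1.4598, 40.0399]), np.int64(762))
scene 133 (array([  6.6719, 130.0936]), np.int64(868))
```

View pics/t8.png

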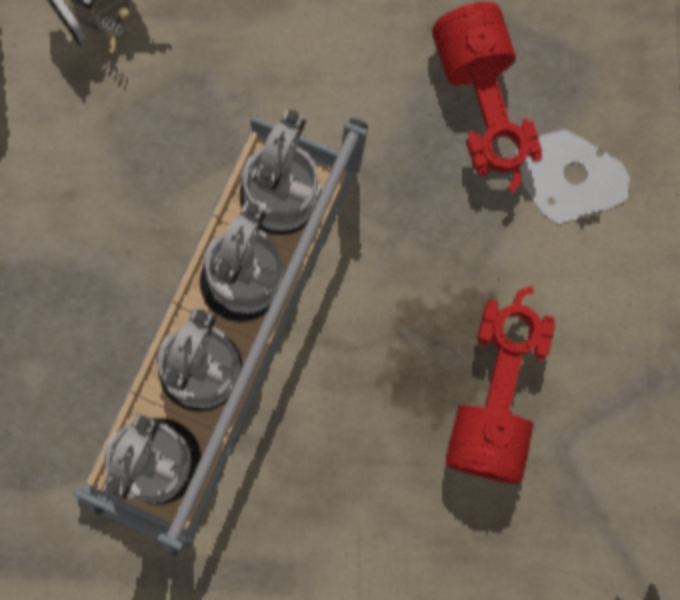

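```bash
python3 -c "
from bench import r
print(r.sign_off())"
```

```text
the job is handed in; nothing more can be done
None
```

Both tipped pistons now stand upright on their crowns, within about 1 mm of their pad centres by the camera fit; the two that were already standing show no movement, and the job was handed in at about 20 s.

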